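# Park the tall oil bottle in its dock and shut the gate bar

### The job

Put the tall oil spray bottle away in its grey dock: push it low down so that it slides across the desk upright, without tipping or leaving the surface and without touching its sloping shoulder or spray head, until it stands right up against the dock's back wall. Then swing the red-knobbed gate bar all the way shut across the dock's mouth so that the bottle is locked in. Leave the grease pot and the two jars where they stand.

Things in the scene. Friction and masses are not known exactly. Their poses are not given: they have to be found in the camera images.
- oil_bottle: tall white round bottle with a green band, loose on the desk, about 0.5 kg: straight body 64 mm in diameter up to 148 mm, then shoulder and black spray head, 226 mm tall in all. Origin at the centre of its underside, z up. Friction on the desk about 0.5 to 0.7: pushed higher than about 40 mm it may tip. The hand must clear the top (e.g. lean the hand back about 40 degrees, fingertips leading).
- spray_head: the bottle's sloping shoulder and black pump spray head, fixed to the bottle; must not be touched. Origin on the bottle's axis 148 mm above its foot, where the shoulder begins; it reaches 78 mm further up.
- dock: grey three-sided dock fixed to the desk, no floor, walls 44 mm high, 8 mm thick. Origin on the desk where the centre of the bottle's foot is when home; +x points into the dock, +y to its left seen from the mouth. Back wall's inner face at x = 33 mm, side walls' inner faces at y = -44 and 44 mm. Its outside spans y = -72 to 72 mm.
- dock_mouth (a point): centre of the dock's mouth at desk level, 71 mm before the dock's origin (x = -71 mm in the dock's frame): the gate's pivot post (right, 16 mm high, carrying the gate) and the gate's keeper (left, 44 mm high) leave an opening 88 mm wide.
- gate_knob (a point): centre of the red ball (22 mm) on the upright steel post (16 mm in diameter, from 22 mm above the desk) at the free end of the gate bar; 78 mm above the desk and 128 mm from the pivot, which is at x = -57, y = -58 mm in the dock's frame. The steel bar from pivot to post is 12 mm thick and 20 to 34 mm above the desk. Shut: x = -57, y = 70 mm.
- gate (a joint): angle of the gate bar about its upright pivot, rad: 0 = shut (end stop; bar along the dock's +y, across the mouth before the bottle), 1.57 = pointing straight out of the mouth (dock's -x), 2.3 = wide open (stop). Turns with about 1 N at the knob and stays where it is left; positive is anticlockwise from above.
- grease_pot: low grey pot with a light screw lid, 57 mm across, 32 mm high, loose bystander. Origin at the centre of its underside.
- stud_jar: jar of tan studs with a grey lid, 58 mm across, 70 mm high, loose bystander. Origin at the centre of its underside.
- bead_jar: small jar with black cap, white label and brass beads, 46 mm across, 74 mm high, loose bystander. Origin at the centre of its underside.
Mind the look-alikes: they are no part of the job. Several things have the shape of the oil_bottle; the one meant has the colours described above.

How it is judged:
On the way, in this order (a step that is already met when the one before it is completed fails the run):
1. the bottle stands upright against the dock's back wall while the gate bar is still open (x of oil_bottle in the frame of dock above -0.012 m and y of oil_bottle in the frame of dock between -0.02 and 0.02 m and angle between oil_bottle's own z axis and vertical below 0.08 rad and value of joint gate above 1 rad), for 0.2 s.
2. the gate bar is swung shut (value of joint gate below 0.08 rad), for 0.2 s.
At the end, for the whole second after the job is handed in: the bottle stands upright (within 4.5 degrees) and at rest in the dock, within 12 mm of the back wall, and the gate bar is shut to within 0.08 rad (about 10 mm at the knob) of its end stop (x of oil_bottle in the frame of dock above -0.012 m and y of oil_bottle in the frame of dock between -0.02 and 0.02 m and angle between oil_bottle's own z axis and vertical below 0.08 rad and linear speed of oil_bottle below 0.02 m/s and value of joint gate below 0.08 rad); the robot touches nothing.
It fails at once if the bottle tips by more than 10 degrees (angle between oil_bottle's own z axis and vertical above 0.18 rad).
It fails at once if the bottle is lifted more than 12 mm off the desk (height (world z) of oil_bottle above 0.012 m).
It fails at once if the robot touches the bottle's shoulder or spray head (contact force between any of the fingers, the arm and spray_head above 0.5 N).
It fails at once if the grease pot or a jar is moved by more than 20 mm (distance of any of grease_pot, stud_jar, bead_jar from where it was at the start of the episode above 0.02 m).
It also fails if it takes over 69 s, if anything falls off the work surface, if the arm or the gripper's body presses on something with over 40 N, if the wrist force passes 120 N, or if a joint passes its speed limit or range.

### The arm

A 6-joint arm with a two-finger parallel gripper is mounted at the origin on a cart in front of the work surface, level with it; the furniture and walls round the work are solid. World frame = base frame: x ahead of the robot, y to its left, z up, the work surface at z = 0. Lengths are in m, angles in rad, forces in N, time in s.
With the tool pointing down it reaches from about 0.325 to 0.9 m from the base axis. Payload 3.5 kg.
Tool frame: the origin (TCP) lies on the front face of the gripper's body, between the roots of the fingers; the fingertips stand 73 mm ahead of it and the grasp point (between the pads) lies 54 mm ahead of it (tcp_to_grasp is the distance from the TCP to the grasp point, in m); z points along the fingers, y is the direction in which the jaws open and shut (so a half turn about z gives the same grasp; the last joint's range is limited). The gripper opens to 85 mm and grips with 20 to 120 N. Pads are 22 mm wide; open, the fingers measure 114 mm over their backs; the gripper's body (76 mm by 85 mm) begins 54 mm behind the grasp point. The pads swing forward as they close: fully open they stand 13 mm farther back than shut.
Start: joints at [1.02, 0.276, -0.026, 1.268, 0, 1.467], TCP at [0.271, 0.563, 0.304] pointing down, gripper open.
Joint ranges: [-3.12, 3.12], [-0.85, 1.88], [-1.08, 1.24], [-1.95, 2.15], [-1.57, 1.53], [-3.14, 3.14]. Speed limits (rad/s): [2.57, 2.57, 3.14, 3.14, 3.14, 3.14].

### API

Orientations are given as a unit quaternion [w, x, y, z].
In Python, from workcell import observe, camera, calibration, sign_off, tcp_to_grasp gives the robot as it stands.
- The arm moves only by the tool servo_tool, never from a script. Its argument "deltas" is a list of rows, each a list of 6 numbers: the shift along the tool's x, y, z as a fraction of full scale, then the turn, a rotation vector about the tool's x, y, z as a fraction of full scale. In form: [[dx, dy, dz, ax, ay, az], ...]. A call has 1 to 5 rows; each row is the pose to reach, as a shift and turn from the pose measured when the call began, along the tool's axes at that moment, turning the shorter way round; what a row does not reach only later rows make up. Full scale, the value 1, is 0.2 m for a shift and 180 degrees for a turn. A row lasts 1/12 s, in which the tool goes at most 41.7 mm and 7.16 degrees, less where a joint would pass 70% of its speed; a pose out of reach is approached as far as the arm can. A call with a number of a shift or a turn outside -1 to 1 is refused whole. A call with a gripper value outside its range is refused whole. "jaw" is the closure, from -1 (fully open) to 1 (shut), set as the call begins (left out, the last holds). The fingers move at their own pace and stop on an object; "newtons" is the grip in N (left out, the last holds). Time passes only in rows, so rows that repeat a pose let the fingers close. It gives the time, the measured TCP pose, the force and the opening at its end, in the units of the state.
- observe(): the state, without advancing time (a new reading comes with each control period).
- camera(name): name is "scene" or "top" or "wrist"; returns the picture (420x560x3 uint8, red, green, blue); there is no depth.
- calibration(name): a dict with "vertical_fov" (degrees; the focal length in pixels is half the picture's height over the tangent of half this angle, whatever the lens; pixels are square), "cx", "cy" (the principal point, pixels), "k1" (the pictures are not rectified: a ray, as slopes to the right and down, at radius r is drawn at 1 + k1 r^2 times it, then the intrinsics apply), "R" (3x3) and "t" (3): a world point X has camera coordinates R X + t. Camera axes: x right, y down, z forward; pixel columns grow to the right and rows downward; lengths in m; the calibration is good to about 2 mm. A picture is of the moment at which its call begins: read the wrist's pose just before it. calibration takes no time and is no camera call; for the wrist camera it gives the pose at the moment of the call.
- sign_off(): hands the job in, once; it reports no verdict.
The state is a dict: "time_s": time; "joints": joint angles; "qd": joint speeds; "tau": joint torques, N m; "tool_pos": TCP position; "orientation": TCP orientation; "force": force on the tool from outside, world axes, zero at the start; "wrist_torque": the same for the moment, N m; "width": opening from 0.0 (shut) to 1.0 (fully open).
Only numpy, scipy, OpenCV 4.12 (cv2) and the standard library are available. Lean on these libraries where they do the work, as an engineer would, in place of code of your own. Each camera call takes 0.05 s, during which the arm holds its last target. There are 200 camera calls.

## Working session

There is one attempt and no reset: what is moved stays moved. The work goes in short steps, Python scripts to look and compute and a tool call to move; the robot and the scene stay as the last step left them, time stands still between calls to the robot, and variables do not carry over. Pictures are saved under pics/ and viewed, about 8 in all and at most 12, crops included, and the job is handed in when it is done.

Besides the shell and the picture viewer there is one more tool, called after "Request:" by a JSON object that holds its "method" and its "body". servo_tool: Moves the arm, as the interface text tells. Its arguments: {"type":"object","properties":{"deltas":{"type":"array"},"jaw":{"type":"number"},"newtons":{"type":"number"}},"required":["deltas"]}

```bash
mkdir -p pics
python3 - <<'E'
from workcell import *
import cv2,numpy as np
s=observe();print(s)
for n in("scene","top"):
    im=camera(n);cv2.imwrite(f"pics/{n}0.png",cv2.cvtColor(im,cv2.COLOR_RGB2BGR));print(n,calibration(n))
print(tcp_to_grasp)
E
```

```text
{'time_s': 0.0, 'joints': array([ 1.01955136e+00,  2.77170726e-01, -2.78679750e-02,  1.26802869e+00,
        7.49779786e-06,  1.46741381e+00]), 'qd': array([-0.00065334, -0.00017927,  0.00025496,  0.00107242, -0.00085284,
       -0.00185874]), 'tau': array([-1.57621940e-03, -4.45510125e+01,  2.95199490e+01,  1.62941962e-02,
       -2.89362260e-04,  2.19198249e-06]), 'tool_pos': array([0.27032269, 0.56283206, 0.30274219]), 'orientation': array([-3.68624139e-04,  2.22064260e-01,  9.75031371e-01, -1.07404099e-03]), 'force': array([ 0.02826152, -0.04557184,  0.54998116]), 'wrist_torque': array([-0.0084314 , -0.02891395, -0.05633803]), 'width': 1.0001783227628833}
scene {'vertical_fov': 52.95295144883044, 'cx': 286.5705409647974, 'cy': 211.99258250655907, 'k1': -0.025956908442763542, 'R': array([[-0.46200295, -0.88650738,  0.02565036],
       [-0.37356608,  0.16828977, -0.91220992],
       [ 0.80436413, -0.43102578, -0.40891945]]), 't': array([0.10919362, 0.31755937, 0.82856105])}
top {'vertical_fov': 52.04831308267233, 'cx': 286.050157849958, 'cy': 211.15881518688835, 'k1': -0.1079688122988819, 'R': array([[-1.18201882e-01, -9.92989346e-01,  6.88579647e-04],
       [-9.71741652e-01,  1.15529894e-01, -2.05842188e-01],
       [ 2.04319548e-01, -2.50000555e-02, -9.78584958e-01]]), 't': array([-0.10753003,  0.5217177 ,  1.07528456])}
0.0539
```

View pics/scene0.png

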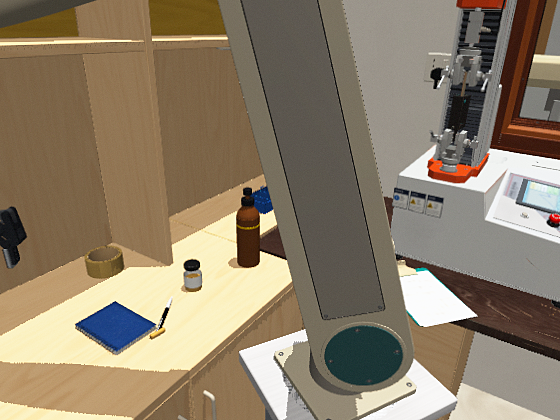

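View pics/top0.png

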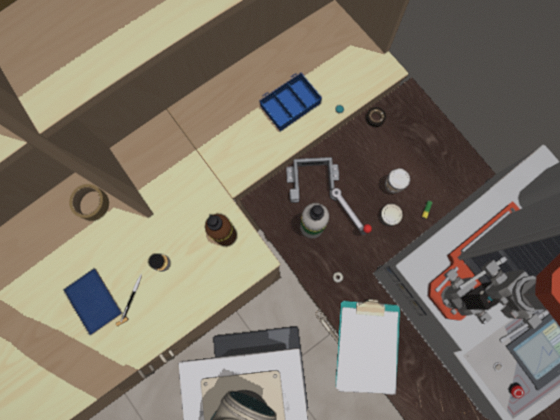

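The top view shows the dock (~315,175), bottle with green band (~315,222), and the gate from the pivot (336,192) to the red knob (368,229). The brown bottle is a look-alike. I'll zoom in next.

```bash
cat > h.py <<'E'
import numpy as np,cv2
from workcell import *
from scipy.spatial.transform import Rotation as Ro
def K(c):
    f=210/np.tan(np.radians(c["vertical_fov"]/2));return f
def px2w(c,u,v,z):
    f=K(c);d=np.array([(u-c["cx"])/f,(v-c["cy"])/f]);p=d.copy()
    for _ in range(20):p=d/(1+c["k1"]*(p@p))
    R=np.array(c["R"]);r=R.T@np.array([*p,1]);o=-R.T@np.array(c["t"])
    return o+r*(z-o[2])/r[2]
def w2px(c,X):
    q=np.array(c["R"])@np.array(X)+c["t"];p=q[:2]/q[2];p=p*(1+c["k1"]*(p@p));return p*K(c)+[c["cx"],c["cy"]]
def pose():
    s=observe();q=s["orientation"];return s["tool_pos"],Ro.from_quat([q[1],q[2],q[3],q[0]])
def delta(pos,rot):
    p,r=pose();d=r.inv().apply(np.array(pos)-p)/0.2;a=(r.inv()*rot).as_rotvec()/np.pi
    return np.round(np.r_[d,a],4)
E
python3 - <<'E'
import cv2
im=cv2.imread("pics/top0.png")[140:260,270:430]
cv2.imwrite("pics/crop0.png",cv2.resize(im,None,fx=5,fy=5,interpolation=cv2.INTER_CUBIC))
E
```

```text
(no output)
```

View pics/crop0.png

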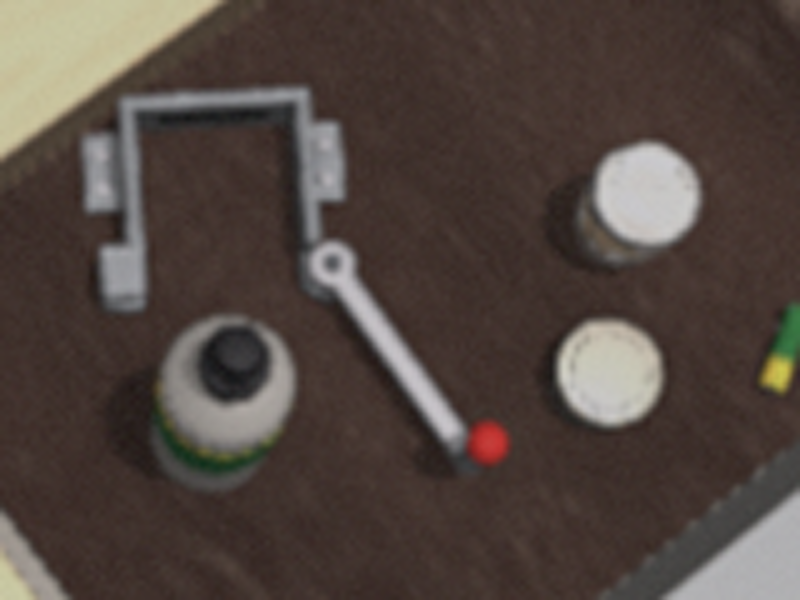

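```bash
cat >> h.py <<'E'
def cr(x,y):return (x+.5)/5-.5+270,(y+.5)/5-.5+140
E
python3 - <<'E'
from h import *
c=calibration("top")
for n,x,y,z in [("bl",121,97,.044),("br",309,88,.044),("pivot",331,262,.036),("knob",488,443,.078),("captop",238,348,.226),("keeperfrontL",103,297,.044),("keeperFR",146,297,.044),("stud",648,193,.07),("pot",610,372,.032)]:
    print(n,px2w(c,*cr(x,y),z).round(4))
bl=px2w(c,*cr(121,97),.044);br=px2w(c,*cr(309,88),.044);pv=px2w(c,*cr(331,262),.036);
from scipy.optimize import least_squares
obs=[((41,52,44),(121,97)),((41,-52,44),(309,88)),((-57,-58,36),(331,262)),((-71,72,44),(103,297))]
def proj(p):
    a=p[2];R=np.array([[np.cos(a),-np.sin(a),0],[np.sin(a),np.cos(a),0],[0,0,1]])
    return np.concatenate([w2px(c,R@(np.array(o)/1000)+[p[0],p[1],0])-cr(*q) for o,q in obs])
r=least_squares(proj,[.65,-.15,0]);p=r.x;print(p,r.fun.round(2))
a=p[2];R2=np.array([[np.cos(a),-np.sin(a)],[np.sin(a),np.cos(a)]])
for n,q,z in[("bottle",(238,348),.226),("knob",(488,443),.078)]:
    print(n,(R2.T@(px2w(c,*cr(*q),z)[:2]-p[:2])).round(4))
# overlay
im=cv2.imread("pics/crop0.png")
def dr(X,col):
    u,v=w2px(c,X);cv2.circle(im,(int((u-269.5)*5-.5),int((v-139.5)*5-.5)),2,col,-1)
b=px2w(c,*cr(238,348),.226)
for t in np.linspace(0,6.28,60):
    for z,col in((0,(255,0,255)),(.148,(0,255,255))):dr([b[0]+.032*np.cos(t),b[1]+.032*np.sin(t),z],col)
for x,y,z in[(33,44,44),(33,-44,44),(-71,44,44),(-71,-44,44),(-71,72,44),(41,52,44),(41,-52,44),(0,0,0),(-57,-58,36),(-57,-58,16)]:
    dr([*(R2@[x/1000,y/1000]+p[:2]),z/1000],(255,255,0))
cv2.imwrite("pics/ov.png",im)
E
```

```text
bl [ 0.6492 -0.2068  0.044 ]
br [ 0.6424 -0.3095  0.044 ]
pivot [ 0.5458 -0.3085  0.036 ]
knob [ 0.4316 -0.3688  0.078 ]
captop [ 0.4658 -0.2333  0.226 ]
keeperfrontL [ 0.5391 -0.1836  0.044 ]
keeperFR [ 0.5364 -0.2064  0.044 ]
stud [ 0.5554 -0.4768  0.07  ]
pot [ 0.4687 -0.4504  0.032 ]
[ 0.60548919 -0.25624278 -0.05398881] [-0.1   0.01  0.27 -0.45  0.96  0.03 -1.11  0.36]
bottle [-0.1408  0.0154]
knob [-0.1675 -0.1218]
```

View pics/ov.png

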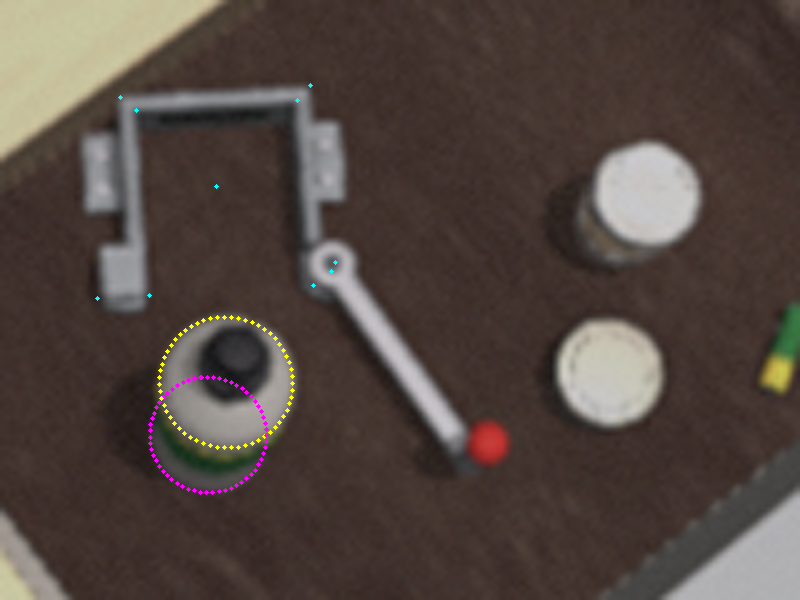

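```bash
cat >> h.py <<'E'
D=np.array([.6055,-.2560]);DY=-.054
def d2w(x,y):
    c,s=np.cos(DY),np.sin(DY);return D+np.array([c*x-s*y,s*x+c*y])
def lean(psi,L=np.radians(40)):
    z=np.array([np.sin(L)*np.cos(psi),np.sin(L)*np.sin(psi),-np.cos(L)]);y=np.array([-np.sin(psi),np.cos(psi),0])
    return Ro.from_matrix(np.c_[np.cross(y,z),y,z])
def tcp_for(pt,rot,ahead=.073):return np.array(pt)-rot.as_matrix()[:,2]*ahead
E
python3 - <<'E'
from h import *
c=calibration("top")
for u,v in[(150,213),(218,240),(158,265),(338,277)]:print(u,v,px2w(c,u,v,0).round(3))
b=np.array([.466,-.2345]);v=D-b;psi=np.arctan2(v[1],v[0]);print("psi",psi,np.hypot(*v))
R=lean(psi);u=v/np.hypot(*v)
t=tcp_for([*(b-u*.08),.018],R);print("tcp low",t)
down=pose()[1]
print("A",delta([.30,.20,.38],down)); print("A'",delta([.37,.05,.38],down))
E
```

```text
150 213 [0.556 0.207 0.   ]
218 240 [0.459 0.024 0.   ]
158 265 [0.409 0.193 0.   ]
338 277 [ 0.321 -0.287  0.   ]
psi -0.15291865238552155 0.14114708640280182
tcp low [ 0.34055761 -0.21516659  0.07392124]
A [-0.9193 -1.5721 -0.3828  0.      0.      0.    ]
A' [-1.5595 -2.0967 -0.3819  0.      0.      0.    ]
```

Request:
{"method": "servo_tool", "body": {"deltas": [[-0.1,-0.17,-0.06,0,0,0],[-0.2,-0.34,-0.12,0,0,0],[-0.3,-0.5,-0.2,0,0,0],[-0.4,-0.67,-0.28,0,0,0],[-0.5,-0.84,-0.38,0,0,0]], "jaw": 0, "newtons": 20}}

```text
time_s: 0.52
tool_pos: [0.2868, 0.3691, 0.3769]
orientation: [-0.001, 0.222, 0.975, -0.002]
force: [0.9, -0.8, 0.2]
width: 0.499
```

Request:
{"method": "servo_tool", "body": {"deltas": [[-0.1,-0.17,0,0,0,0],[-0.2,-0.34,0,0,0,0],[-0.3,-0.5,0,0,0,0],[-0.4,-0.67,0,0,0,0],[-0.5,-0.84,0,0,0,0]]}}

```text
time_s: 0.93
tool_pos: [0.3036, 0.1728, 0.3773]
orientation: [-0.001, 0.221, 0.975, -0.002]
force: [1.1, -0.7, -0.1]
width: 0.5
```

Run:
```python
from h import *
s=observe();print(s["time_s"],s["tool_pos"],s["joints"],s["width"])
R=lean(-.153)
print(delta([.36,.0,.36],pose()[1]),delta([.36,-.2,.3],R))
```

```text
0.9333 [0.30356383 0.17277807 0.37727875] [ 0.33358357 -0.26149227 -0.41601441  1.42027679 -0.00293947  0.77957208] 0.5001198386493181
[-0.6273 -0.6572  0.0891  0.      0.      0.    ] [-1.0589 -1.5579  0.3932 -0.034  -0.2211 -0.0889]
```

Request:
{"method": "servo_tool", "body": {"deltas": [[-0.11,-0.16,0.02,-0.004,-0.03,-0.01],[-0.22,-0.32,0.04,-0.008,-0.06,-0.02],[-0.33,-0.48,0.06,-0.012,-0.09,-0.03],[-0.44,-0.64,0.08,-0.016,-0.12,-0.04],[-0.55,-0.8,0.1,-0.02,-0.15,-0.05]]}}

```text
time_s: 1.35
tool_pos: [0.3331, -0.0185, 0.3581]
orientation: [0.234, 0.137, 0.962, -0.024]
force: [0.7, 0.1, -0.1]
width: 0.502
```

Run:
```python
from h import *
s=observe();print(s["time_s"],s["tool_pos"],s["joints"],s["width"])
R=lean(-.153)
print(delta([.34,-.215,.26],R))
```

```text
1.35 [ 0.33310174 -0.01849881  0.35812614] [-0.25309685 -0.59684061 -0.70720524  0.98582499  0.00457607  0.03037634] 0.502329870399283
[-0.053  -0.944   0.5598 -0.0173 -0.0708 -0.0364]
```

Request:
{"method": "servo_tool", "body": {"deltas": [[-0.01,-0.19,0.11,-0.004,-0.015,-0.008],[-0.02,-0.38,0.22,-0.008,-0.03,-0.016],[-0.03,-0.57,0.33,-0.012,-0.045,-0.024],[-0.04,-0.76,0.45,-0.016,-0.06,-0.032],[-0.053,-0.944,0.56,-0.0173,-0.0708,-0.0364]]}}

```text
time_s: 1.77
tool_pos: [0.3375, -0.1922, 0.2715]
orientation: [0.343, 0.072, 0.936, -0.028]
force: [1.7, -0.4, -0.3]
width: 0.499
```

Run:
```python
from h import *
s=observe();print(s["time_s"],s["tool_pos"],s["joints"],s["width"])
R=lean(-.153)
print(delta([.34,-.215,.18],R),delta([.34,-.215,.074],R))
```

```text
1.7667 [ 0.33745173 -0.19221318  0.27152321] [-0.95970762 -0.47469656 -0.90395222  0.60968971  0.48336533 -0.6725724 ] 0.49889837592516934
[ 2.730e-01 -1.094e-01  3.689e-01 -8.000e-04  1.400e-03  3.000e-04] [ 6.155e-01 -1.081e-01  7.733e-01 -8.000e-04  1.400e-03  3.000e-04]
```

Request:
{"method": "servo_tool", "body": {"deltas": [[0.06,-0.03,0.08,0,0,0],[0.12,-0.05,0.16,0,0,0],[0.18,-0.07,0.24,0,0,0],[0.24,-0.09,0.32,0,0,0],[0.273,-0.109,0.37,0,0,0]]}}

```text
time_s: 2.18
tool_pos: [0.3388, -0.2139, 0.177]
orientation: [0.342, 0.073, 0.937, -0.026]
force: [-0.0, 0.2, -0.6]
width: 0.498
```

Run:
```python
from h import *
s=observe();print(s["time_s"],s["tool_pos"],s["joints"],s["force"])
R=lean(-.153)
print(delta([.34,-.215,.074],R))
```

```text
2.1833 [ 0.33880365 -0.21387936  0.17698145] [-1.00089507 -0.27387217 -1.02496354  0.31117204  0.50290251 -0.71209375] [-0.03142063  0.20923564 -0.57915873]
[ 3.262e-01 -4.900e-03  3.984e-01 -3.000e-04  4.000e-04 -7.000e-04]
```

Run:
```python
from h import *
R=lean(-.153,np.radians(33));u=np.array([np.cos(-.153),np.sin(-.153)]);b=np.array([.466,-.2345])
t=tcp_for([*(b-u*.068),.019],R);print(t,delta(t,R),delta(t+[0,0,.05],R))
```

```text
[ 0.35950015 -0.21807718  0.08022295] [ 2.307e-01 -5.000e-03  4.381e-01 -3.000e-04  3.930e-02 -7.000e-04] [ 0.0698 -0.0049  0.2468 -0.0003  0.0393 -0.0007]
```

Request:
{"method": "servo_tool", "body": {"deltas": [[0.02,0,0.08,0,0.013,0],[0.05,0,0.17,0,0.026,0],[0.07,-0.005,0.247,0,0.0393,0],[0.15,-0.005,0.34,0,0.0393,0],[0.2307,-0.005,0.438,0,0.0393,0]]}}

```text
time_s: 2.6
tool_pos: [0.361, -0.2193, 0.0807]
orientation: [0.284, 0.074, 0.956, -0.023]
force: [-0.7, -0.8, -0.4]
width: 0.498
```

Run:
```python
from h import *
w=camera("wrist");t=camera("top")
cv2.imwrite("pics/w1.png",cv2.cvtColor(np.hstack([w[:,:,:],cv2.resize(t[140:300,240:400],(420,420))])[:,:,::-1].copy()[:,:,::-1],cv2.COLOR_RGB2BGR)) if 0 else cv2.imwrite("pics/w1.png",cv2.resize(cv2.cvtColor(np.hstack([w,cv2.resize(t[140:300,250:410],(420,420),interpolation=cv2.INTER_CUBIC)]),cv2.COLOR_RGB2BGR),(800,343)))
s=observe();print(s["time_s"],s["tool_pos"],s["joints"],s["force"])
R=lean(-.153,np.radians(33));b=np.array([.466,-.2345]);u=np.array([np.cos(-.153),np.sin(-.153)])
t=tcp_for([*(b-u*.068),.019],R);print(delta(t,R))
```

```text
2.7 [ 0.35705427 -0.21498797  0.07608449] [-0.89716471  0.03030932 -1.0458321   0.05978797  0.37685422 -0.65548055] [-0.63322779  1.53552397  0.60857783]
[-0.0234 -0.0132 -0.0098  0.0017 -0.0027 -0.0019]
```

View pics/w1.png

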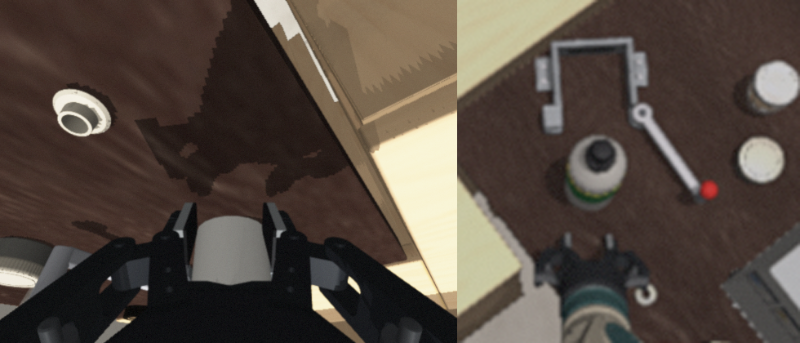

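```bash
cat >> h.py <<'E'
PSI=-.153;U=np.array([np.cos(PSI),np.sin(PSI)]);RL=lean(PSI,np.radians(33))
def push(d):  # tip d behind dock origin on the line
    return delta(tcp_for([*(D-U*d),.019],RL),RL)
E
python3 - <<'E'
from h import *
for d in(.17,.13,.09):print(d,push(d))
E
```

```text
0.17 [-0.1884 -0.0127  0.0954  0.0017 -0.0027 -0.0019]
0.13 [-0.3571 -0.0123  0.2029  0.0017 -0.0027 -0.0019]
0.09 [-0.5258 -0.0118  0.3104  0.0017 -0.0027 -0.0019]
```

Request:
{"method": "servo_tool", "body": {"deltas": [[-0.05,-0.013,0.01,0.001,-0.002,-0.001],[-0.09,-0.013,0.035,0.0017,-0.0027,-0.0019],[-0.125,-0.013,0.055,0.0017,-0.0027,-0.0019],[-0.155,-0.013,0.075,0.0017,-0.0027,-0.0019],[-0.188,-0.013,0.095,0.0017,-0.0027,-0.0019]]}}

```text
time_s: 3.12
tool_pos: [0.3996, -0.2248, 0.0817]
orientation: [0.284, 0.073, 0.956, -0.022]
force: [-3.2, 1.4, 1.7]
width: 0.499
```

Run:
```python
from h import *
s=observe();print(s["tool_pos"],s["force"],s["joints"])
for d in(.17,.14,.11):print(d,push(d))
```

```text
[ 0.39962089 -0.22475142  0.08169733] [-3.23087955  1.42500361  1.66436369] [-0.8180907   0.08030887 -0.97946963  0.03611112  0.34299135 -0.58216711]
0.17 [ 0.0104  0.0025  0.002  -0.0004  0.0007  0.0004]
0.14 [-0.1152  0.0024  0.084  -0.0004  0.0007  0.0004]
0.11 [-0.2409  0.0024  0.1659 -0.0004  0.0007  0.0004]
```

Contact at the expected place (about 3 N). Pushing.

Request:
{"method": "servo_tool", "body": {"deltas": [[-0.02,0.0024,0.02,0,0,0],[-0.045,0.0024,0.037,0,0,0],[-0.07,0.0024,0.053,0,0,0],[-0.095,0.0024,0.07,0,0,0],[-0.12,0.0024,0.086,0,0,0]]}}

```text
time_s: 3.53
tool_pos: [0.4291, -0.2287, 0.0804]
orientation: [0.284, 0.073, 0.956, -0.023]
force: [-5.1, 1.1, 5.8]
width: 0.503
```

Run:
```python
from h import *
t=camera("top");cv2.imwrite("pics/t2.png",cv2.cvtColor(cv2.resize(t[140:260,270:430],None,fx=5,fy=5,interpolation=cv2.INTER_CUBIC),cv2.COLOR_RGB2BGR))
s=observe();print(s["time_s"],s["tool_pos"],s["force"],s["joints"])
for d in(.14,.11,.08,.05,.025):print(d,push(d))
```

```text
3.5833 [ 0.43029467 -0.22923999  0.08091208] [-1.4667426   0.13507822  0.90569534] [-0.76606071  0.1260827  -0.93046679  0.02212734  0.31931871 -0.5337371 ]
0.14 [ 0.0124  0.0013 -0.004  -0.0004  0.0011  0.0006]
0.11 [-0.1131  0.0012  0.0781 -0.0004  0.0011  0.0006]
0.08 [-0.2386  0.001   0.1602 -0.0004  0.0011  0.0006]
0.05 [-0.3641  0.0009  0.2424 -0.0004  0.0011  0.0006]
0.025 [-4.687e-01  8.000e-04  3.108e-01 -4.000e-04  1.100e-03  6.000e-04]
```

View pics/t2.png

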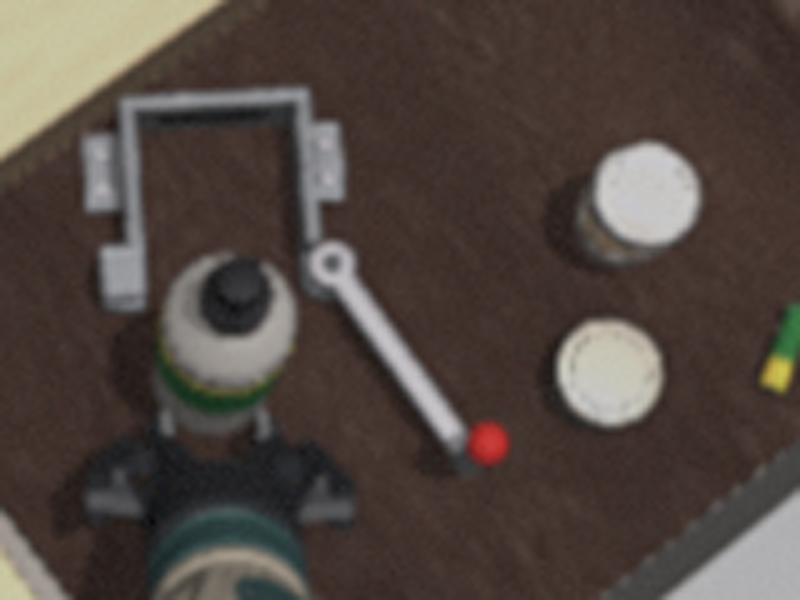

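Bottle slid upright about 30 mm, cradled between the fingertips (cap at crop 238,288), and lines up with the mouth. I'll keep pushing.

Request:
{"method": "servo_tool", "body": {"deltas": [[-0.02,0.001,0.016,0,0.001,0],[-0.055,0.001,0.04,0,0.001,0],[-0.09,0.001,0.064,0,0.001,0],[-0.125,0.001,0.088,0,0.001,0],[-0.16,0.001,0.11,0,0.001,0]]}}

```text
time_s: 4.0
tool_pos: [0.4688, -0.2348, 0.0798]
orientation: [0.283, 0.073, 0.956, -0.023]
force: [-5.0, 0.2, 4.2]
width: 0.499
```

Run:
```python
from h import *
c=calibration("top");p=px2w(c,*cr(238,288),.226)[:2]-D
a=DY;print("bottle dock then",p[0]*np.cos(a)+p[1]*np.sin(a),-p[0]*np.sin(a)+p[1]*np.cos(a))
s=observe();print(s["time_s"],s["tool_pos"],s["force"],s["joints"])
t=tcp_for([*D,.019],RL);v=s["tool_pos"]-t;print("d now",-(v[:2]@U))
for d in(.11,.08,.05,.025):print(d,push(d))
```

```text
bottle dock then -0.1134079069680541 0.012963742024960473
4.0 [ 0.46876565 -0.23475852  0.07982586] [-4.98324497  0.23585427  4.20435807] [-0.70906465  0.18116566 -0.86204048  0.02341867  0.29019342 -0.48182314]
d now 0.09861569521180812
0.11 [ 0.0467 -0.0008 -0.0326 -0.0004 -0.0002  0.0004]
0.08 [-0.0792 -0.0008  0.049  -0.0004 -0.0002  0.0004]
0.05 [-2.050e-01 -9.000e-04  1.306e-01 -4.000e-04 -2.000e-04  4.000e-04]
0.025 [-3.099e-01 -9.000e-04  1.986e-01 -4.000e-04 -2.000e-04  4.000e-04]
```

Request:
{"method": "servo_tool", "body": {"deltas": [[-0.03,-0.001,0.02,0,0,0],[-0.065,-0.001,0.042,0,0,0],[-0.1,-0.001,0.063,0,0,0],[-0.135,-0.001,0.085,0,0,0],[-0.17,-0.001,0.108,0,0,0]]}}

```text
time_s: 4.42
tool_pos: [0.5089, -0.2409, 0.0798]
orientation: [0.282, 0.073, 0.956, -0.022]
force: [-3.1, 0.6, 1.5]
width: 0.503
```

Run:
```python
from h import *
t=camera("top");cv2.imwrite("pics/t3.png",cv2.cvtColor(cv2.resize(t[140:260,270:430],None,fx=5,fy=5,interpolation=cv2.INTER_CUBIC),cv2.COLOR_RGB2BGR))
s=observe();print(s["time_s"],s["tool_pos"],s["force"])
t=tcp_for([*D,.019],RL);v=s["tool_pos"]-t;print("d now",-(v[:2]@U))
for d in(.05,.03,.02,.015):print(d,push(d))
```

```text
4.4667 [ 0.51084204 -0.24170518  0.08070662] [0.22981748 0.59421151 2.58819562]
d now 0.05597213091548799
0.05 [-0.0237  0.0015  0.0183 -0.0004  0.0005  0.0007]
0.03 [-0.1075  0.0013  0.0729 -0.0004  0.0005  0.0007]
0.02 [-0.1494  0.0013  0.1002 -0.0004  0.0005  0.0007]
0.015 [-0.1703  0.0012  0.1139 -0.0004  0.0005  0.0007]
```

View pics/t3.png

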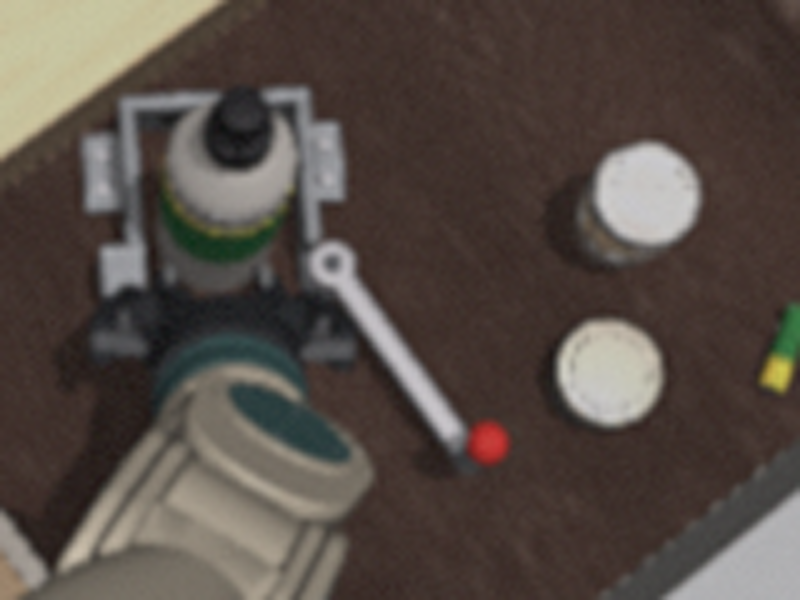

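Run:
```python
from h import *
c=calibration("top");p,r=pose()
n=r.as_matrix()[:,0];R=np.array(c["R"]);o=-R.T@np.array(c["t"])
for nm,x,y in[("lobeL",100,345),("lobeLfront",100,300),("knL",130,292),("lobeR",352,350),("lobeRfront",340,300),("tipL",170,265),("tipR",265,265)]:
    a=px2w(c,*cr(x,y),0);d=a-o;s=((p-o)@n)/(d@n);X=o+s*d
    print(nm,"tool",(r.inv().apply(X-p)*1000).round(),"world z",X[2].round(3))
q=px2w(c,*cr(239,118),.226)[:2]-D;a=DY;print("bottle dock",q[0]*np.cos(a)+q[1]*np.sin(a),-q[0]*np.sin(a)+q[1]*np.cos(a))
```

```text
lobeL tool [ -0.  63. -41.] world z 0.115
lobeLfront tool [ 0. 63. 25.] world z 0.059
knL tool [-0. 48. 39.] world z 0.048
lobeR tool [  0. -63. -37.] world z 0.112
lobeRfront tool [  0. -64.  38.] world z 0.049
tipL tool [ 0. 25. 86.] world z 0.008
tipR tool [  0. -27.  92.] world z 0.004
bottle dock -0.03401160660080233 0.006101558321708173
```

Finger knuckles could foul the keeper on the way in. I'll back off, narrow the jaws and raise the hand about 11 mm.

Run:
```python
from h import *
def f(d,z):return delta(tcp_for([*(D-U*d),z],RL),RL)
print(f(.075,.019),f(.075,.031))
```

```text
[ 0.081   0.0016 -0.0499 -0.0004  0.0005  0.0007] [ 0.0483  0.0015 -0.1002 -0.0004  0.0005  0.0007]
```

Request:
{"method": "servo_tool", "body": {"deltas": [[0.04,0.001,-0.025,0,0,0],[0.081,0.001,-0.05,0,0,0],[0.065,0.001,-0.075,0,0,0],[0.048,0.001,-0.1,0,0,0],[0.048,0.001,-0.1,0,0,0]]}}

```text
time_s: 4.88
tool_pos: [0.4926, -0.2393, 0.094]
orientation: [0.285, 0.072, 0.955, -0.024]
force: [1.0, -0.7, 0.0]
width: 0.5
```

Request:
{"method": "servo_tool", "body": {"deltas": [[0,0,0,0,0,0],[0,0,0,0,0,0],[0,0,0,0,0,0],[0,0,0,0,0,0]], "jaw": 0.6}}

```text
time_s: 5.22
tool_pos: [0.4927, -0.2393, 0.094]
orientation: [0.285, 0.072, 0.955, -0.024]
force: [0.1, -0.3, 0.1]
width: 0.202
```

Run:
```python
from h import *
t=camera("top");cv2.imwrite("pics/t4.png",cv2.cvtColor(cv2.resize(t[150:230,280:360],None,fx=6,fy=6,interpolation=cv2.INTER_CUBIC),cv2.COLOR_RGB2BGR))
s=observe();print(s["time_s"],s["tool_pos"],s["force"],s["width"])
def f(d,z):return delta(tcp_for([*(D-U*d),z],RL),RL)
for d in(.055,.035,.025,.018):print(d,f(d,.031))
```

```text
5.2667 [ 0.49259586 -0.2392534   0.09384645] [-0.92657956  0.03648344  0.53736845] 0.20453680145611375
0.055 [-0.0766  0.0032  0.0599 -0.0008  0.0013  0.0009]
0.035 [-0.1602  0.0031  0.1147 -0.0008  0.0013  0.0009]
0.025 [-0.2021  0.0031  0.1421 -0.0008  0.0013  0.0009]
0.018 [-0.2313  0.0031  0.1613 -0.0008  0.0013  0.0009]
```

View pics/t4.png

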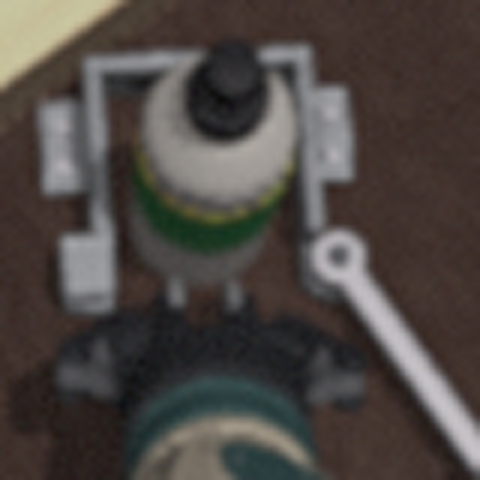

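Fingers are narrower now and the knuckles sit further back. Pushing the last ~35 mm.

Request:
{"method": "servo_tool", "body": {"deltas": [[-0.03,0.003,0.025,0,0,0],[-0.055,0.003,0.044,0,0,0],[-0.08,0.003,0.062,0,0,0],[-0.105,0.003,0.079,0,0,0],[-0.13,0.003,0.095,0,0,0]]}}

```text
time_s: 5.68
tool_pos: [0.5249, -0.2435, 0.0918]
orientation: [0.285, 0.072, 0.956, -0.023]
force: [-3.0, 1.2, 1.1]
width: 0.201
```

Run:
```python
from h import *
s=observe();print(s["time_s"],s["tool_pos"],s["force"],s["width"])
t=tcp_for([*D,.031],RL);v=s["tool_pos"]-t;print("d now",-(v[:2]@U),v[2])
def f(d,z):return delta(tcp_for([*(D-U*d),z],RL),RL)
for d in(.04,.03,.025,.018):print(d,f(d,.031))
```

```text
5.6833 [ 0.52494693 -0.24345068  0.09184743] [-2.95284895  1.15122586  1.11963164] 0.20132277668968745
d now 0.04176598967295593 -0.00037551748026347365
0.04 [-0.0084 -0.0006  0.0033 -0.0007  0.0011  0.0009]
0.03 [-0.0503 -0.0007  0.0306 -0.0007  0.0011  0.0009]
0.025 [-0.0712 -0.0007  0.0443 -0.0007  0.0011  0.0009]
0.018 [-0.1005 -0.0008  0.0635 -0.0007  0.0011  0.0009]
```

Request:
{"method": "servo_tool", "body": {"deltas": [[-0.014,0,0.009,0,0,0],[-0.025,0,0.016,0,0,0],[-0.034,0,0.022,0,0,0],[-0.042,0,0.027,0,0,0],[-0.05,0,0.031,0,0,0]]}}

```text
time_s: 6.1
tool_pos: [0.5317, -0.244, 0.0895]
orientation: [0.279, 0.075, 0.957, -0.023]
force: [-29.0, 2.2, 19.9]
width: 0.205
```

Request:
{"method": "servo_tool", "body": {"deltas": [[-0.006,0,0.004,0,0,0],[-0.012,0,0.008,0,0,0],[-0.018,0,0.012,0,0,0]]}}

```text
time_s: 6.35
tool_pos: [0.532, -0.2438, 0.0874]
orientation: [0.275, 0.076, 0.958, -0.023]
force: [-21.6, 1.1, 13.9]
width: 0.201
```

Run:
```python
from h import *
t=camera("top");cv2.imwrite("pics/t5.png",cv2.cvtColor(cv2.resize(t[150:230,280:360],None,fx=6,fy=6,interpolation=cv2.INTER_CUBIC),cv2.COLOR_RGB2BGR))
s=observe();print(s["time_s"],s["tool_pos"],s["force"],s["width"])
t=tcp_for([*D,.031],RL);v=s["tool_pos"]-t;print("d now",-(v[:2]@U),v[2])
def f(d,z):return delta(tcp_for([*(D-U*d),z],RL),RL)
for d in(.03,.025,.018):print(d,f(d,.031))
```

```text
6.4 [ 0.53191629 -0.24377188  0.08732411] [-19.75568735   1.56813502  13.49995794] 0.20074159882914736
d now 0.034829089403706555 -0.004898840748348149
0.03 [-0.0335 -0.0043 -0.0079 -0.0019 -0.0055 -0.0014]
0.025 [-0.0547 -0.0041  0.0053 -0.0019 -0.0055 -0.0014]
0.018 [-0.0844 -0.0038  0.0239 -0.0019 -0.0055 -0.0014]
```

View pics/t5.png

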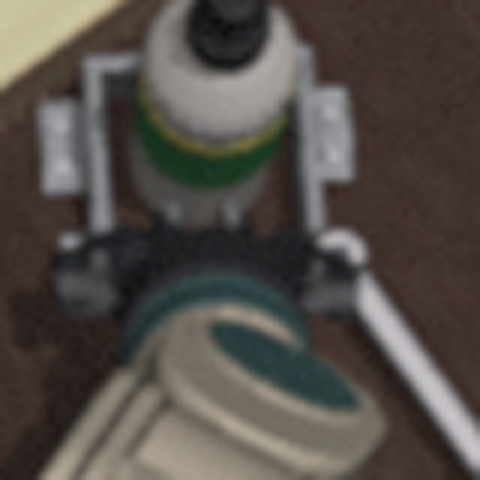

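Run:
```python
from h import *
c=calibration("top");a=DY
def dk(u,v,z):
    q=px2w(c,u,v,z)[:2]-D;return (q[0]*np.cos(a)+q[1]*np.sin(a)).round(4),(-q[0]*np.sin(a)+q[1]*np.cos(a)).round(4)
f=lambda x,y:((x+.5)/6-.5+280,(y+.5)/6-.5+150)
print("t4",dk(*f(231,86),.226),"t5",dk(*f(228,27),.226))
print("t0",dk(*cr(238,348),.226),"t3",dk(*cr(239,118),.226))
# predicted cap-centre pixel if home
for x in(-.012,0):
  u,v=w2px(c,[*d2w(x,0.0),.226]);print(x,(u-280+.5)*6-.5,(v-150+.5)*6-.5)
  u,v=w2px(c,[*(d2w(x-.032,0)),.0]);print("foot near edge",x,(u-280+.5)*6-.5,(v-150+.5)*6-.5)
# detect dark cap centroid in both images
for n in("t4","t5"):
  im=cv2.imread(f"pics/{n}.png").max(2)[0:150,170:290];m=(im<60);ys,xs=np.nonzero(m);print(n,xs.mean()+170,ys.mean(),ys.max(),m.sum())
```

```text
t4 (np.float64(-0.0358), np.float64(0.0047)) t5 (np.float64(-0.0122), np.float64(0.0039))
t0 (np.float64(-0.1408), np.float64(0.0151)) t3 (np.float64(-0.034), np.float64(0.0061))
-0.012 238.14125311185978 25.872740684187136
foot near edge -0.012 206.8067651773382 254.60481891158759
0 235.55456060215454 -3.7896221663515917
foot near edge 0 204.7827423853671 229.64483261764389
t4 227.1264493889063 88.9739893450329 139 6382
t5 230.22314049586777 40.61176244474342 149 5203
```

Run:
```python
from h import *
t=camera("top");w=camera("wrist");g=cv2.cvtColor(t,cv2.COLOR_RGB2GRAY);cv2.imwrite("pics/top5.png",cv2.cvtColor(t,cv2.COLOR_RGB2BGR));
cv2.imwrite("pics/w5.png",cv2.cvtColor(np.hstack([w,cv2.resize(t[135:215,285:355],(368,420),interpolation=cv2.INTER_CUBIC)]),cv2.COLOR_RGB2BGR)[:, 130:])
g0=cv2.cvtColor(cv2.imread("pics/top0.png"),cv2.COLOR_BGR2GRAY)
T=g0[197:228,303:330]  # bottle upper portion incl. shoulder
T=cv2.resize(T,None,fx=4,fy=4,interpolation=cv2.INTER_CUBIC);I=cv2.resize(g[130:230,280:360],None,fx=4,fy=4,interpolation=cv2.INTER_CUBIC)
m=cv2.matchTemplate(I,T,cv2.TM_CCOEFF_NORMED);_,s,_,l=cv2.minMaxLoc(m)
du=(280+l[0]/4-303,130+l[1]/4-197);print("shift px",du,s)
c=calibration("top")
u0=w2px(c,[.466,-.2345,.2]);
q=px2w(c,u0[0]+du[0],u0[1]+du[1],.2)[:2]-D;a=DY
print("dock",q[0]*np.cos(a)+q[1]*np.sin(a),-q[0]*np.sin(a)+q[1]*np.cos(a),observe()["force"])
```

```text
shift px (1.25, -56.75) 0.6979590058326721
dock -0.004743343637342964 7.351576042909341e-05 [-18.30041613   0.91949466  12.33306344]
```

View pics/w5.png

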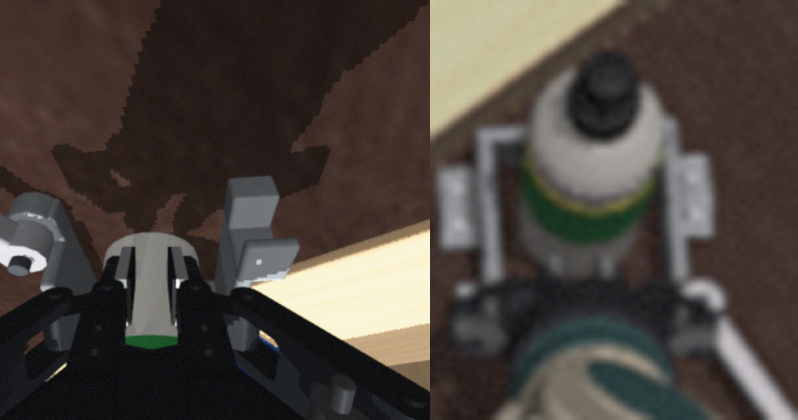

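Three estimates put the bottle at dock x about -3 to -5 mm, and the hand stalled at 20–29 N, so it is seated against the back wall. I'll retreat straight back and recheck.

Request:
{"method": "servo_tool", "body": {"deltas": [[0.03,0,-0.025,0,0,0],[0.08,0,-0.055,0,0,0],[0.15,0,-0.1,0,0,0],[0.23,0,-0.15,0,0,0],[0.31,0,-0.21,0,0,0]]}}

```text
time_s: 6.92
tool_pos: [0.4577, -0.2318, 0.0903]
orientation: [0.276, 0.076, 0.958, -0.023]
force: [-0.8, 0.6, -0.3]
width: 0.202
```

Run:
```python
from h import *
s=observe();print(s["time_s"],s["tool_pos"],s["force"],s["width"],s["joints"])
t=camera("top");cv2.imwrite("pics/t6.png",cv2.cvtColor(cv2.resize(t[135:255,280:440],None,fx=5,fy=5,interpolation=cv2.INTER_CUBIC),cv2.COLOR_RGB2BGR))
```

```text
6.9167 [ 0.4577384  -0.23177947  0.09027147] [-0.84969685  0.55479412 -0.25173015] 0.20212585945665015 [-0.71568502  0.14046568 -0.86789905  0.07164491  0.28245528 -0.48639662]
```

View pics/t6.png

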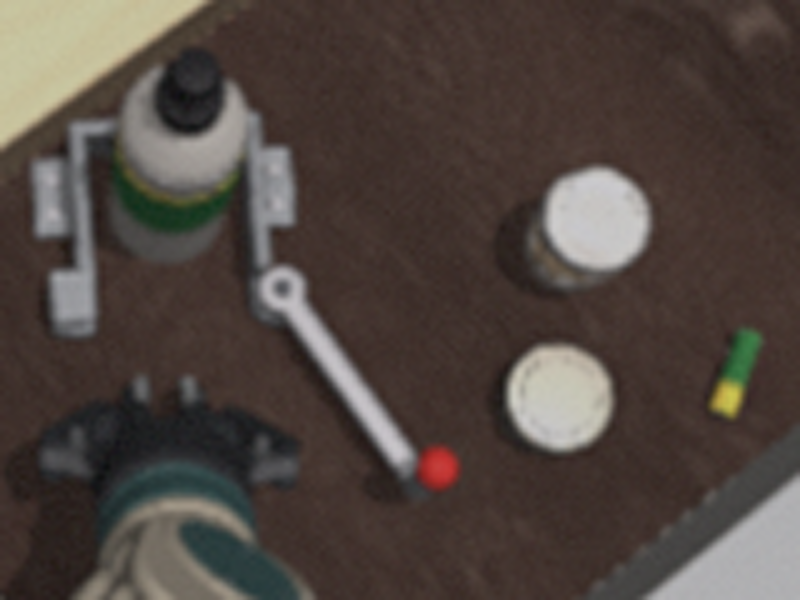

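Bottle is home: its near foot edge is at crop (165,260), against 229–255 predicted for x = 0 to -12 mm, and it is centred in y. The gate is unmoved, with the knob at (439,468). Next I'll go to the knob.

```bash
cat >> h.py <<'E'
KN=np.array([.4316,-.3688,.078]);PV=d2w(-.057,-.058)
def knob(back,K=KN):return delta(tcp_for(K,RL,.054+back),RL)
def arc(th):return np.array([*d2w(-.057-.128*np.sin(th),-.058+.128*np.cos(th)),.078])
E
python3 - <<'E'
from h import *
print("up",delta([.40,-.26,.22],RL));print(knob(.09),knob(0));print(PV,arc(2.09))
E
```

```text
up [-0.1411 -0.1933 -0.6848 -0.0014 -0.0067 -0.0019]
[ 0.0419 -0.7079 -0.673  -0.0014 -0.0067 -0.0019] [ 0.0324 -0.7059 -0.2231 -0.0014 -0.0067 -0.0019]
[ 0.54545261 -0.31083895] [ 0.43105514 -0.36826037  0.078     ]
```

Request:
{"method": "servo_tool", "body": {"deltas": [[-0.03,-0.04,-0.16,0,0,0],[-0.06,-0.09,-0.33,0,0,0],[-0.09,-0.14,-0.5,0,-0.003,0],[-0.05,-0.25,-0.6,0,-0.006,-0.001],[0,-0.42,-0.67,-0.0014,-0.0067,-0.0019]], "jaw": 0}}

```text
time_s: 7.38
tool_pos: [0.3709, -0.3007, 0.2059]
orientation: [0.286, 0.071, 0.955, -0.023]
force: [0.7, -0.8, -1.0]
width: 0.5
```

Run:
```python
from h import *
s=observe();print(s["time_s"],s["tool_pos"],s["force"],s["width"],s["joints"])
for b in(.09,.03,0):print(knob(b))
```

```text
7.3833 [ 0.37086395 -0.30073525  0.20589744] [ 0.73187286 -0.81354159 -1.0459471 ] 0.4999251175070009 [-1.01280293 -0.11187343 -0.7791771   0.49793311  0.42873351 -0.77592362]
[ 5.480e-02 -2.898e-01  7.900e-03 -2.000e-04  1.700e-03  1.800e-03]
[ 5.640e-02 -2.896e-01  3.079e-01 -2.000e-04  1.700e-03  1.800e-03]
[ 5.720e-02 -2.895e-01  4.579e-01 -2.000e-04  1.700e-03  1.800e-03]
```

Request:
{"method": "servo_tool", "body": {"deltas": [[0.03,-0.15,0,0,0,0],[0.055,-0.29,0.01,0,0.0017,0.0018],[0.055,-0.29,0.09,0,0.0017,0.0018],[0.055,-0.29,0.15,0,0.0017,0.0018],[0.055,-0.29,0.19,0,0.0017,0.0018]]}}

```text
time_s: 7.8
tool_pos: [0.3738, -0.3607, 0.1678]
orientation: [0.283, 0.074, 0.956, -0.022]
force: [0.1, 1.1, 0.6]
width: 0.502
```

Run:
```python
from h import *
s=observe();print(s["time_s"],s["tool_pos"],s["force"],s["width"],s["joints"])
t=camera("top");w=camera("wrist")
cv2.imwrite("pics/t7.png",cv2.cvtColor(np.hstack([cv2.resize(w,(400,300)),cv2.resize(t[180:255,325:425],(400,300),interpolation=cv2.INTER_CUBIC)]),cv2.COLOR_RGB2BGR))
for b in(.03,0):print(knob(b))
```

```text
7.8 [ 0.37381293 -0.36071352  0.16775269] [0.10912238 1.13433319 0.64362283] 0.5021290571807068 [-1.07995303  0.04331494 -0.72772688  0.42662409  0.45033553 -0.83936756]
[-3.800e-03 -4.100e-03  1.129e-01  5.000e-04 -4.000e-04 -1.000e-04]
[-4.000e-03 -4.300e-03  2.629e-01  5.000e-04 -4.000e-04 -1.000e-04]
```

View pics/t7.png

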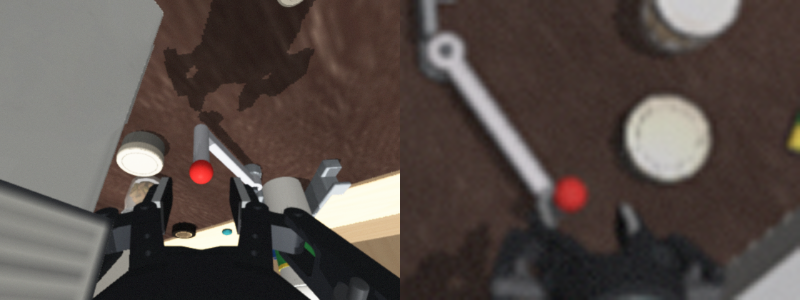

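The knob is centred between the fingers (wrist view 201,172). Advancing and gripping.

Request:
{"method": "servo_tool", "body": {"deltas": [[0,0,0.07,0,0,0],[0,0,0.13,0,0,0],[-0.004,-0.004,0.19,0,0,0],[-0.004,-0.004,0.24,0,0,0],[-0.004,-0.004,0.263,0,0,0]]}}

```text
time_s: 8.32
tool_pos: [0.403, -0.3636, 0.1228]
orientation: [0.283, 0.073, 0.956, -0.021]
force: [-0.4, -0.4, 0.9]
width: 0.5
```

Request:
{"method": "servo_tool", "body": {"deltas": [[0,0,0,0,0,0],[0,0,0,0,0,0],[0,0,0,0,0,0],[0,0,0,0,0,0],[0,0,0,0,0,0]], "jaw": 1, "newtons": 20}}

```text
time_s: 8.73
tool_pos: [0.4028, -0.3632, 0.123]
orientation: [0.283, 0.073, 0.956, -0.02]
force: [1.8, 0.3, -0.7]
width: 0.243
```

Run:
```python
from h import *
s=observe();print(s["time_s"],s["tool_pos"],s["force"],s["width"],s["joints"])
p,r=pose();G=p+r.as_matrix()[:,2]*.054;print("grasp",G)
print(PV, np.hypot(*(G[:2]-PV)))
for th in(2.0,1.85,1.7,1.55,1.4,1.2,1,.8):print(th,knob(0,arc(th)))
```

```text
8.7333 [ 0.40282    -0.36318433  0.12300723] [ 1.8269252   0.30526731 -0.74128972] 0.24269268509301797 [-1.02533753  0.15268559 -0.73366749  0.29214707  0.43158473 -0.78681078]
grasp [ 0.43185951 -0.36749571  0.07768485]
[ 0.54545261 -0.31083895] 0.1269384915834166
2.0 [ 0.0285  0.0449 -0.02    0.001  -0.0004  0.0002]
1.85 [ 0.0637  0.1312 -0.0426  0.001  -0.0004  0.0002]
1.7 [ 8.770e-02  2.228e-01 -5.790e-02  1.000e-03 -4.000e-04  2.000e-04]
1.55 [ 9.990e-02  3.176e-01 -6.550e-02  1.000e-03 -4.000e-04  2.000e-04]
1.4 [ 1.001e-01  4.135e-01 -6.540e-02  1.000e-03 -4.000e-04  2.000e-04]
1.2 [ 8.170e-02  5.394e-01 -5.310e-02  1.000e-03 -4.000e-04  2.000e-04]
1 [ 4.260e-02  6.583e-01 -2.750e-02  1.000e-03 -4.000e-04  2.000e-04]
0.8 [-1.550e-02  7.657e-01  1.040e-02  1.000e-03 -4.000e-04  2.000e-04]
```

Request:
{"method": "servo_tool", "body": {"deltas": [[0.03,0.05,-0.02,0,0,0],[0.064,0.131,-0.043,0,0,0],[0.088,0.223,-0.058,0,0,0],[0.1,0.318,-0.0655,0,0,0],[0.1,0.4135,-0.0655,0,0,0]]}}

```text
time_s: 9.15
tool_pos: [0.3902, -0.2787, 0.1234]
orientation: [0.281, 0.075, 0.956, -0.023]
force: [-3.4, -3.1, -0.9]
width: 0.239
```

Run:
```python
from h import *
s=observe();print(s["time_s"],s["tool_pos"],s["force"],s["width"],s["joints"])
p,r=pose();G=p+r.as_matrix()[:,2]*.054;print("grasp",G,np.hypot(*(G[:2]-PV)))
for th in(1.25,1.1,.95,.8,.65,.5,.3):print(th,knob(0,arc(th)))
```

```text
9.15 [ 0.3902428  -0.27866042  0.12338245] [-3.40482037 -3.11147249 -0.94465643] 0.23877723163016135 [-0.93237189  0.02954579 -0.87921252  0.2303505   0.38855293 -0.69060004]
grasp [ 0.4191319  -0.28326012  0.07799234] 0.12929621904993047
1.25 [-0.0165  0.1001  0.011  -0.0008 -0.0011 -0.0006]
1.1 [-0.0399  0.1919  0.026  -0.0008 -0.0011 -0.0006]
0.95 [-0.0746  0.2785  0.0482 -0.0008 -0.0011 -0.0006]
0.8 [-0.1198  0.358   0.0772 -0.0008 -0.0011 -0.0006]
0.65 [-0.1744  0.4286  0.1123 -0.0008 -0.0011 -0.0006]
0.5 [-0.2373  0.4887  0.1527 -0.0008 -0.0011 -0.0006]
0.3 [-0.3315  0.5501  0.2134 -0.0008 -0.0011 -0.0006]
```

Request:
{"method": "servo_tool", "body": {"deltas": [[-0.016,0.1,0.011,0,0,0],[-0.04,0.192,0.026,0,0,0],[-0.075,0.2785,0.048,0,0,0],[-0.12,0.358,0.077,0,0,0],[-0.174,0.4286,0.112,0,0,0]]}}

```text
time_s: 9.57
tool_pos: [0.4441, -0.2006, 0.1238]
orientation: [0.281, 0.076, 0.956, -0.024]
force: [-3.8, -3.5, -2.1]
width: 0.234
```

Run:
```python
from h import *
s=observe();print(s["time_s"],s["tool_pos"],s["force"],s["width"],s["joints"])
p,r=pose();G=p+r.as_matrix()[:,2]*.054;print("grasp",G,np.hypot(*(G[:2]-PV)))
for th in(.5,.4,.3,.2,.1,0.03,0,-.03):print(th,knob(0,arc(th)))
```

```text
9.5667 [ 0.44413635 -0.20059957  0.12383814] [-3.78231829 -3.52840811 -2.08601546] 0.23400011124888226 [-0.6784593   0.01798761 -0.9016959   0.13946176  0.26883744 -0.44966611]
grasp [ 0.47298266 -0.20543014  0.07844479] 0.12791759768801714
0.5 [-0.0629  0.0615  0.0435 -0.0022 -0.0011 -0.001 ]
0.4 [-0.1086  0.0952  0.0728 -0.0022 -0.0011 -0.001 ]
0.3 [-0.157   0.1234  0.1038 -0.0022 -0.0011 -0.001 ]
0.2 [-0.2075  0.1456  0.1362 -0.0022 -0.0011 -0.001 ]
0.1 [-0.2595  0.1618  0.1697 -0.0022 -0.0011 -0.001 ]
0.03 [-0.2967  0.1694  0.1936 -0.0022 -0.0011 -0.001 ]
0 [-0.3127  0.1717  0.2039 -0.0022 -0.0011 -0.001 ]
-0.03 [-0.3288  0.1734  0.2142 -0.0022 -0.0011 -0.001 ]
```

Request:
{"method": "servo_tool", "body": {"deltas": [[-0.06,0.06,0.0435,0,0,0],[-0.108,0.095,0.073,0,0,0],[-0.157,0.123,0.104,0,0,0],[-0.2075,0.1456,0.136,0,0,0],[-0.2595,0.162,0.17,0,0,0]]}}

```text
time_s: 9.98
tool_pos: [0.5112, -0.1783, 0.1237]
orientation: [0.281, 0.076, 0.956, -0.025]
force: [-3.7, 0.1, 3.9]
width: 0.237
```

Run:
```python
from h import *
s=observe();print(s["time_s"],s["tool_pos"],s["force"],s["width"],s["joints"])
p,r=pose();G=p+r.as_matrix()[:,2]*.054;print("grasp",G,np.hypot(*(G[:2]-PV)))
for th in(.05,0,-.03,-.05):print(th,knob(0,arc(th)))
```

```text
9.9833 [ 0.51117358 -0.17832363  0.12371569] [-3.68009592  0.05825895  3.94757392] 0.2370916382290978 [-0.53493933  0.10485143 -0.81098846  0.1132117   0.19649927 -0.32169177]
grasp [ 0.54004148 -0.18317511  0.07833831] 0.1277784637534176
0.05 [-0.0226  0.0044  0.0171 -0.0023 -0.001  -0.0011]
0 [-0.0493  0.0086  0.0343 -0.0023 -0.001  -0.0011]
-0.03 [-0.0654  0.0103  0.0447 -0.0023 -0.001  -0.0011]
-0.05 [-0.0761  0.0112  0.0516 -0.0023 -0.001  -0.0011]
```

Now to the end stop, with a slight overdrive.

Request:
{"method": "servo_tool", "body": {"deltas": [[-0.023,0.004,0.017,0,0,0],[-0.036,0.006,0.026,0,0,0],[-0.049,0.0086,0.034,0,0,0],[-0.06,0.01,0.041,0,0,0],[-0.065,0.01,0.045,0,0,0]]}}

```text
time_s: 10.4
tool_pos: [0.5276, -0.1782, 0.1236]
orientation: [0.282, 0.075, 0.956, -0.023]
force: [-2.7, 6.0, 6.8]
width: 0.236
```

Run:
```python
from h import *
s=observe();print(s["time_s"],s["tool_pos"],s["force"],s["width"])
p,r=pose();G=p+r.as_matrix()[:,2]*.054;v=G[:2]-PV;a=DY
vd=np.array([v[0]*np.cos(a)+v[1]*np.sin(a),-v[0]*np.sin(a)+v[1]*np.cos(a)]);print("grasp",G,"gate",np.arctan2(-vd[0],vd[1]))
for th in(0,-.03,-.05,-.08):print(th,knob(0,arc(th)))
```

```text
10.4 [ 0.52762795 -0.1782271   0.1235773 ] [-2.70268455  5.99074935  6.81242397] 0.23628963733767047
grasp [ 0.55657707 -0.18293775  0.07823682] gate -0.03275862887977284
0 [ 0.0185 -0.005  -0.0103 -0.0014 -0.0006 -0.001 ]
-0.03 [ 0.0025 -0.0033  0.0001 -0.0014 -0.0006 -0.001 ]
-0.05 [-0.0082 -0.0024  0.0071 -0.0014 -0.0006 -0.001 ]
-0.08 [-0.0243 -0.0017  0.0175 -0.0014 -0.0006 -0.001 ]
```

Request:
{"method": "servo_tool", "body": {"deltas": [[-0.008,-0.002,0.006,0,0,0],[-0.016,-0.002,0.011,0,0,0],[-0.024,-0.002,0.017,0,0,0],[-0.033,-0.002,0.023,0,0,0],[-0.04,-0.002,0.028,0,0,0]]}}

```text
time_s: 10.82
tool_pos: [0.5351, -0.1788, 0.1225]
orientation: [0.28, 0.076, 0.957, -0.022]
force: [-22.2, 8.8, 24.7]
width: 0.234
```

Run:
```python
from h import *
s=observe();print(s["time_s"],s["tool_pos"],s["force"],s["width"])
p,r=pose();G=p+r.as_matrix()[:,2]*.054;v=G[:2]-PV;a=DY
vd=np.array([v[0]*np.cos(a)+v[1]*np.sin(a),-v[0]*np.sin(a)+v[1]*np.cos(a)]);print("grasp",G,"gate",np.arctan2(-vd[0],vd[1]))
t=camera("top");cv2.imwrite("pics/t8.png",cv2.cvtColor(cv2.resize(t[135:235,280:380],None,fx=5,fy=5,interpolation=cv2.INTER_CUBIC),cv2.COLOR_RGB2BGR))
```

```text
10.8167 [ 0.53513176 -0.1788004   0.12254966] [-22.21187288   8.79408035  24.6753421 ] 0.23384950921860587
grasp [ 0.56392522 -0.18335525  0.0770943 ] gate -0.08990022369733243
```

Force rose to 22 N at the end stop. Holding, releasing, then backing out along the tool axis.

Request:
{"method": "servo_tool", "body": {"deltas": [[0,0,0,0,0,0],[0,0,0,0,0,0],[0,0,0,0,0,0]]}}

```text
time_s: 11.12
tool_pos: [0.5348, -0.1788, 0.1229]
orientation: [0.28, 0.076, 0.957, -0.022]
force: [-5.9, 3.1, 7.8]
width: 0.239
```

Request:
{"method": "servo_tool", "body": {"deltas": [[0,0,0,0,0,0],[0,0,0,0,0,0],[0,0,0,0,0,0],[0,0,0,0,0,0]], "jaw": 0}}

```text
time_s: 11.45
tool_pos: [0.5348, -0.1792, 0.1227]
orientation: [0.28, 0.076, 0.957, -0.022]
force: [0.2, -0.5, -0.1]
width: 0.501
```

Request:
{"method": "servo_tool", "body": {"deltas": [[0,0,-0.06,0,0,0],[0,0,-0.15,0,0,0],[0,0,-0.28,0,0,0],[0,0,-0.42,0,0,0],[0,0,-0.55,0,0,0]]}}

```text
time_s: 11.87
tool_pos: [0.4753, -0.1697, 0.2158]
orientation: [0.28, 0.076, 0.957, -0.022]
force: [0.1, 0.2, -0.2]
width: 0.494
```

Request:
{"method": "servo_tool", "body": {"deltas": [[0.04,0,-0.06,0,0,0],[0.08,0,-0.12,0,0,0],[0.12,0,-0.2,0,0,0],[0.12,0,-0.2,0,0,0],[0.12,0,-0.2,0,0,0]]}}

```text
time_s: 12.28
tool_pos: [0.4341, -0.1635, 0.2372]
orientation: [0.281, 0.076, 0.957, -0.023]
force: [0.2, 0.1, 0.5]
width: 0.497
```

Run:
```python
from h import *
s=observe();print(s["time_s"],s["tool_pos"],s["force"],s["width"])
t=camera("top");cv2.imwrite("pics/t9.png",cv2.cvtColor(cv2.resize(t[135:255,280:440],None,fx=5,fy=5,interpolation=cv2.INTER_CUBIC),cv2.COLOR_RGB2BGR))
c=calibration("top")
for th in(0,.08,-.05,.2):
    u,v=w2px(c,arc(th));print(th,(u-280+.5)*5-.5,(v-135+.5)*5-.5)
```

```text
12.2833 [ 0.43412272 -0.16349819  0.23717598] [0.20299895 0.12690928 0.52646693] 0.4967915283481548
0 49.5370903941473 282.1967901759781
0.08 51.63109138671342 301.2255667814418
-0.05 49.02990325087626 270.28517076653793
0.2 57.718644393838304 329.4570059727432
```

Viewer limit reached, so I'll check numerically.

Run:
```python
from h import *
c=calibration("top");a=DY
t=cv2.imread("pics/t9.png");t6=cv2.imread("pics/t6.png")
def red(im):
    b,g,r=cv2.split(im.astype(int));m=((r-g>80)&(r-b>80)).astype(np.uint8);n,_,st,ce=cv2.connectedComponentsWithStats(m)
    i=1+np.argmax(st[1:,4]);return ce[i],st[i]
for im in(t6,t):
    ce,st=red(im);u,v=(ce+.5)/5-.5+[280,135];k=px2w(c,u,v,.078)[:2]-PV
    vd=[k[0]*np.cos(a)+k[1]*np.sin(a),-k[0]*np.sin(a)+k[1]*np.cos(a)];print("red",ce,st,"gate",np.arctan2(-vd[0],vd[1]),np.hypot(*vd))
T=t6[45:180,110:250];m=cv2.matchTemplate(t[20:210,80:280],T,cv2.TM_CCOEFF_NORMED);_,s,_,l=cv2.minMaxLoc(m);print("bottle shift(crop px, 5=1px)",l[0]+80-110,l[1]+20-45,s)
T=t6[160:290,520:660];m=cv2.matchTemplate(t[140:320,500:690],T,cv2.TM_CCOEFF_NORMED);_,s,_,l=cv2.minMaxLoc(m);print("stud",l[0]-20,l[1]-20,s)
T=t6[335:460,495:625];m=cv2.matchTemplate(t[315:480,475:645],T,cv2.TM_CCOEFF_NORMED);_,s,_,l=cv2.minMaxLoc(m);print("pot",l[0]-20,l[1]-20,s)
```

```text
red [438.28064243 467.45900254] [ 420  448   38   40 1183] gate 2.097917477116477 0.1275669871129609
red [ 45.51627486 278.43942134] [  28  260   36   38 1106] gate -0.01650412018520831 0.12996871104641974
bottle shift(crop px, 5=1px) 0 0 0.9991655349731445
stud 0 0 0.9996684193611145
pot 0 0 0.9996551275253296
```

```bash
python3 -c "
from workcell import *
print(sign_off())"
```

```text
the job is handed in; nothing more can be done
None
```

The bottle is in its dock against the back wall, the gate is shut, and I handed the job in at about 12.3 s. No verdict was reported.

**Bottle:** I pushed it low with leaned-back fingertips until the hand stalled at about 29 N. The estimates of its final dock x scattered from about -5 to +3 mm, against a limit of -12 mm, and it is centred sideways to within about 5 mm. It did not move while I shut the gate.

**Gate:** I gripped the knob and swung it from 2.10 rad until the force rose to 22 N at the end stop, then released and backed away. The final camera picture gives about -0.02 rad, so it reads shut.

**Disagreement:** While the gate was pressed against its stop, the hand's own position implied -0.09 rad. That doesn't match the camera; the knob may have slipped in the fingers, or my dock yaw estimate may be slightly off.

**Other checks:**
- **Robot clear:** the force reading was near zero after release, so the hand appeared to be touching nothing.
- **Bystanders:** the grease pot and stud jar did not shift between the two pictures taken before and after the gate move. I never pinned down the bead jar or tracked it.
- **Last picture:** I checked it only numerically, because the viewer's limit of 12 pictures had been reached.

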